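# Exchange the spun tubes in a centrifuge rotor and leave it balanced

## Robot

A 6-joint arm with a two-finger parallel gripper is mounted at the origin on a cart in front of the work surface, level with it; the furniture and walls round the work are solid. World frame = base frame: x ahead of the robot, y to its left, z up, the work surface at z = 0. Lengths are in m, angles in rad, forces in N, time in s.
With the tool pointing down it reaches from about 0.275 to 0.875 m from the base axis. Payload 12.5 kg.
Tool frame: the origin (TCP) lies at the very end of the fingers, on their centre line; the grasp point (between the pads) lies 19 mm behind it; x points along the fingers, y is the direction in which the jaws open and shut, and the axes are right-handed (so a half turn about x gives the same grasp; the last joint's range is limited). The gripper opens to 85 mm and grips with 20 to 120 N. Pads are 22 mm wide; open, the fingers measure 114 mm over their backs; the gripper's body (76 mm by 85 mm) begins 54 mm behind the grasp point. The pads swing forward as they close: fully open they stand 13 mm farther back than shut.
Start: joints at [1.125, 0.351, 1.652, -0, 1.139, -0.085], TCP at [0.194, 0.515, 0.231] pointing down, gripper open.
Joint ranges: [-2.75, 2.75], [-0.79, 2.1], [0.01, 2.65], [-1.57, 4.71], [0.07, 3.14], [-2.87, 2.87]. Speed limits (rad/s): [2.22, 2.22, 2.79, 3.14, 3.14, 3.14].

## Interface

Orientations are given as a 3x3 rotation matrix whose columns are the frame's x, y, z axes.
In Python, from bench import manip gives the robot as it stands. Calls block until the motion is done:
- manip.move_ptp(position, orientation): joint-space move of the TCP to a pose.
- manip.move_l(position, attitude=None, max_speed=0.15): straight line of the TCP; attitude=None keeps the orientation; max_speed is the mean speed in m/s.
- manip.move_j(angles): joint-space move.
- manip.set_gripper(opening, effort=None): opening from 0.0 (shut) to 1.0 (fully open); effort is the grip in N (None keeps the last); returns when the fingers have stopped.
- manip.dwell(seconds).
- manip.inverse_kinematics(position, orientation): joint angles nearest the present ones, or None.
- manip.grab_frame(name): name is "scene" or "top" or "wrist"; returns (picture, depth): 420x560x3 uint8, red, green, blue; 420x560 float32, m along the optical axis (not along the pixel's ray), 0 where there is no reading.
- manip.get_calibration(name): a dict with "camera_matrix" (3x3 intrinsics, pixels), "k1" (the pictures are not rectified: a ray, as slopes to the right and down, at radius r is drawn at 1 + k1 r^2 times it, then the intrinsics apply), "R" (3x3) and "t" (3): a world point X has camera coordinates R X + t. Camera axes: x right, y down, z forward; pixel columns grow to the right and rows downward; lengths in m; the calibration is good to about 2 mm. A picture is of the moment at which its call begins: read the wrist's pose just before it. get_calibration takes no time and is no camera call; for the wrist camera it gives the pose at the moment of the call.
A pose or a line that the arm cannot do raises manip.Unreachable and nothing moves.
- manip.sign_off(): hands the job in, once; it reports no verdict.
Trained networks look in the newest picture that a camera, given by its name, has taken for a name from the list of things; names that differ only in an ending like _2 or _b are one class to them, and where a whole thing is asked for, a point or a joint stands for the part that bears it (a point fixed in the world has none). Each returns a list of dicts, best first, with "confidence" (0 to 1); they miss things now and then, are a little off and sometimes report something else, mostly with a low value. They report only what shows in the picture. A call takes as long as a camera call. They do not tell look-alikes from the thing itself.
- manip.look_for(camera, name): "at" ([x, y, z] in m, in world coordinates, good to about 4 mm: the middle of the surface that is visible of it).
Readings, each from a call of its own:
- manip.current_time(): time.
- manip.current_qpos(): joint angles.
- manip.current_joint_vel(): joint speeds.
- manip.current_joint_torque(): joint torques, N m.
- manip.current_ee_pos(): TCP position.
- manip.current_tcp_rot(): TCP orientation.
- manip.current_force(): force on the tool from outside, world axes, zero at the start.
- manip.current_ft_torque(): the same for the moment, N m.
- manip.current_grip_width(): opening from 0.0 (shut) to 1.0 (fully open).
Only numpy, scipy, OpenCV 4.12 (cv2) and the standard library are available. Lean on these libraries where they do the work, as an engineer would, in place of code of your own. Each camera call takes 0.05 s, during which the arm holds its last target. There are 200 camera calls.

## Task

Load the centrifuge rotor for its next run: the two green-capped tubes are finished and belong in the white rack, and the two orange-capped tubes waiting there go into the rotor with the blue pair, which is to be spun again. The rotor must be balanced, so tubes with like caps have to sit straight across the spindle from each other, each right down in its bucket. Keep every tube upright, since they cannot stand on the bench: only the free hole of the rack and emptied places can take one; leave the tip box and the wash bottle alone.

Things in the scene. Friction and masses are not known exactly. Their poses are not given: they have to be found in the camera images.
- blue_a: Capped centrifuge tube, 104 mm tall, upright; origin at its lowest point, z up its axis. Whitish body 29 mm across with a round (hemispherical) bottom, so it cannot stand on the bench. Blue ribbed cap, 35 mm across, 87 to 104 mm above the origin: grasp it there from above. About 60 g. Starts in a rotor bucket next to the other blue tube's, not opposite.
- blue_b: same tube as blue_a, with a blue cap; starts in a rotor bucket next to the other blue tube's, not opposite it.
- green_a: same tube as blue_a, with a green cap; starts in a bucket of the rotor.
- green_b: same tube as blue_a, with a green cap; starts in a bucket of the rotor.
- orange_a: same tube as blue_a, with an orange cap; starts in the rack.
- orange_b: same tube as blue_a, with an orange cap; starts in the rack.
- rotor: Aluminium swing-out rotor on a black stand, fixed; origin on the spindle axis at bench height, z up. Four dark round buckets, centres 75 mm from the axis along its +x, +y, -x, -y (neighbours 106 mm apart); bore 33 mm, outside 48 mm, rim 88 mm high. A seated tube's lowest point is at z = 28 mm. Yoke 80 mm, hub nut 101 mm high.
- rack: White plastic tube rack, 64 x 190 mm, 58 mm tall, fixed; origin at the centre of its underside, z up. Three 34 mm holes in a row along its y axis at y = -62, 0, +62 mm; the one at y = +62 mm is empty at the start. A seated tube's lowest point is at z = 8 mm.
- tip_box: Bystander: blue box of pipette tips with a clear lid, about 97 x 122 x 75 mm, standing loose behind the work; origin at the centre of its underside. Leave alone.
- wash_bottle: Bystander: 145 mm tall squeeze bottle with a red cap and spout, standing loose on the yellow tray at the left; origin at its underside, body axis 14 mm to its +y. Leave alone.
Not all that is in view belongs to the job. Leave any black or yellow look-alike of the green_b alone.

How it is judged:
At the end, for the whole second after the job is handed in: Blue and orange tubes seated in buckets (bottom 65-85 mm from the spindle axis, 20-36 mm up), like opposite like (bottoms over 138 mm apart); green tubes seated in rack holes (bottom within 12 mm of the row, under 16 mm up); all within 0.15 rad of upright, released, at rest (horizontal distance between blue_a and rotor between 0.065 and 0.085 m and z of blue_a in the frame of rotor between 0.02 and 0.036 m and angle between each of blue_a, blue_b, orange_a, orange_b, green_a, green_b's own z axis and vertical below 0.15 rad and linear speed of each of blue_a, blue_b, orange_a, orange_b, green_a, green_b below 0.02 m/s and horizontal distance between blue_b and rotor between 0.065 and 0.085 m and z of blue_b in the frame of rotor between 0.02 and 0.036 m and horizontal distance between orange_a and rotor between 0.065 and 0.085 m and z of orange_a in the frame of rotor between 0.02 and 0.036 m and horizontal distance between orange_b and rotor between 0.065 and 0.085 m and z of orange_b in the frame of rotor between 0.02 and 0.036 m and x of green_a in the frame of rack between -0.012 and 0.012 m and y of green_a in the frame of rack between -0.08 and 0.08 m and z of each of green_a, green_b in the frame of rack below 0.016 m and x of green_b in the frame of rack between -0.012 and 0.012 m and y of green_b in the frame of rack between -0.08 and 0.08 m and horizontal distance between blue_a and blue_b above 0.138 m and horizontal distance between orange_a and orange_b above 0.138 m); the robot touches nothing.
It fails at once if a tube is tipped over or laid down (more than 0.7 rad from upright) (angle between any of blue_a, blue_b, orange_a, orange_b, green_a, green_b's own z axis and vertical above 0.7 rad).
It fails at once if the tip box or the wash bottle is shifted more than 20 mm or tipped (distance of any of tip_box, wash_bottle from where it was at the start of the episode above 0.02 m or angle between any of tip_box, wash_bottle's own z axis and vertical above 0.3 rad).
It also fails if it takes over 99 s, if anything falls off the work surface, if the arm or the gripper's body presses on something with over 40 N, if the wrist force passes 120 N, or if a joint passes its speed limit or range.

## Working session

There is one attempt and no reset: what is moved stays moved. The work goes in short steps, each a Python script; the robot and the scene stay as the last script left them, time stands still between calls to the robot, and variables do not carry over. Pictures are saved under pics/ and viewed, about 12 in all and at most 16, crops included, and the job is handed in when it is done.

```bash
mkdir -p pics; ls; python3 - <<'E'
from bench import manip
import cv2,numpy as np
for c in("scene","top"):
    p,d=manip.grab_frame(c); cv2.imwrite(f"pics/{c}0.png",p[:,:,::-1]); np.savez(f"pics/{c}0.npz",p=p,d=d,**{k:np.array(v) for k,v in manip.get_calibration(c).items()})
    print(c,manip.get_calibration(c))
    for n in("blue_a","green_a","orange_a","rotor","rack"):
        print(n,[(np.round(r["at"],3).tolist(),round(r["confidence"],2)) for r in manip.look_for(c,n)])
print(manip.current_time())
E
```

```text
pics
scene {'camera_matrix': array([[528.18240141,   0.        , 284.74934301],
       [  0.        , 528.18240141, 205.9743508 ],
       [  0.        ,   0.        ,   1.        ]]), 'k1': -0.07398429858864639, 'R': array([[ 0.66890556, -0.74331432, -0.00701241],
       [-0.53481158, -0.47468006, -0.69903892],
       [ 0.51627699,  0.47134134, -0.71504924]]), 't': array([-0.18062374,  0.43338086,  0.63937313])}
blue_a [([0.39, 0.299, 0.123], 0.87), ([0.448, 0.212, 0.123], 0.74)]
green_a [([0.596, 0.39, 0.069], 0.89), ([0.383, 0.412, 0.077], 0.87), ([0.534, 0.267, 0.119], 0.82), ([0.312, 0.317, 0.078], 0.79), ([0.622, 0.307, 0.082], 0.65), ([0.478, 0.354, 0.117], 0.59)]
orange_a [([0.594, 0.099, 0.104], 0.61), ([0.534, 0.074, 0.1], 0.55)]
rotor [([0.449, 0.272, 0.076], 0.98)]
rack [([0.509, 0.058, 0.057], 0.9)]
top {'camera_matrix': array([[428.5122209 ,   0.        , 287.52147422],
       [  0.        , 428.5122209 , 221.17175405],
       [  0.        ,   0.        ,   1.        ]]), 'k1': -0.07177407151516968, 'R': array([[ 0.00916067, -0.99992593, -0.00801408],
       [-0.9841091 , -0.00759394, -0.1774024 ],
       [ 0.1773284 ,  0.00951186, -0.98410577]]), 't': array([0.23766307, 0.51471966, 0.86594917])}
blue_a [([0.453, 0.214, 0.13], 0.78)]
green_a [([0.539, 0.275, 0.128], 0.79), ([0.619, 0.316, 0.102], 0.78), ([0.385, 0.412, 0.106], 0.76), ([0.481, 0.362, 0.134], 0.74), ([0.578, 0.521, 0.092], 0.67), ([0.314, 0.327, 0.104], 0.57), ([0.605, 0.398, 0.099], 0.56)]
orange_a [([0.591, 0.106, 0.112], 0.77), ([0.538, 0.081, 0.114], 0.54)]
rotor [([0.467, 0.29, 0.081], 0.87)]
rack [([0.519, 0.079, 0.058], 0.97), ([0.539, 0.083, 0.113], 0.55)]
0.6
```

View pics/scene0.png

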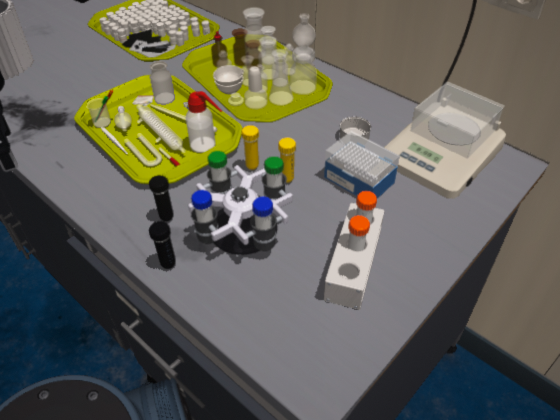

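View pics/top0.png

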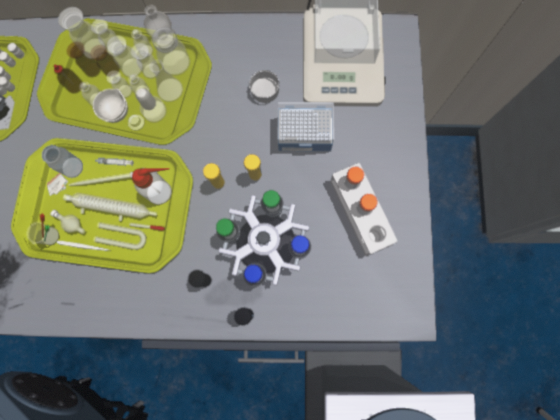

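The scene view shows the blue caps at (202,200) and (263,207), green at (217,160) and (274,166), and orange at (367,200) and (358,227). The free hole is at (348,270). The top view gives the same layout, with two black and two yellow look-alikes around the rotor. Next I'll fit the rotor and rack from the colour and depth data.

```bash
cat > h.py <<'E'
import numpy as np,cv2
def cloud(d,K,k1,R,t):
    v,u=np.indices(d.shape); pts=np.stack([u,v],-1).reshape(-1,1,2).astype(float)
    n=cv2.undistortPoints(pts,K,np.array([k1,0,0,0,0.]),).reshape(-1,2)
    X=np.c_[n,np.ones(len(n))]*d.reshape(-1,1)
    return ((X-t)@R).reshape(*d.shape,3)
HUE={'blue':(112,128),'green':(55,85),'orange':(3,13),'yellow':(18,32)}
def caps(p,W,ztop):
    hsv=cv2.cvtColor(p,cv2.COLOR_RGB2HSV); out=[]
    for c,(a,b) in HUE.items():
        m=((hsv[...,0]>=a)&(hsv[...,0]<=b)&(hsv[...,1]>130)&(hsv[...,2]>40)&(W[...,2]>.06)&(W[...,2]<.15)).astype(np.uint8)
        m[:]=cv2.morphologyEx(m,cv2.MORPH_OPEN,np.ones((3,3),np.uint8))
        n,L=cv2.connectedComponents(m)
        for i in range(1,n):
            q=W[L==i]
            if len(q)<40: continue
            zt=np.percentile(q[:,2],90); k=q[abs(q[:,2]-zt)<.004]
            if np.ptp(q[:,0])>.08: continue
            (cx,cy),r=cv2.minEnclosingCircle((k[:,:2]*1000).astype(np.float32))
            out.append((c,np.round(k.mean(0)*1000,1).tolist(),round(cx,1),round(cy,1),round(r,1),len(k)))
    return out
E
python3 - <<'E'
from h import *
for c in("scene","top"):
    z=np.load(f"pics/{c}0.npz"); W=cloud(z['d'],z['camera_matrix'],float(z['k1']),z['R'],z['t']); print(c)
    for o in caps(z['p'],W,0): print(o)
    p=z['p'];m=(p.min(-1)>120)&(abs(W[...,2]-.058)<.006)&(W[...,1]<.2)&(W[...,1]>-.05)&(W[...,0]<.68)&(W[...,0]>.38)
    q=W[m]; print('rack',q.mean(0),len(q),cv2.minAreaRect((q[:,:2]*1000).astype(np.float32)))
    m=(W[...,2]>.096)&(W[...,2]<.108)&(np.hypot(W[...,0]-.465,W[...,1]-.288)<.03);print('hub',W[m].mean(0),m.sum())
E
```

```text
scene
('blue', [396.7, 304.3, 132.3], 397.2, 305.6, 16.3, 196)
('blue', [454.4, 215.3, 132.4], 454.1, 216.0, 17.2, 214)
('green', [485.8, 360.3, 131.4], 486.7, 361.1, 17.0, 161)
('green', [542.7, 271.9, 132.0], 544.3, 272.8, 17.0, 167)
('orange', [893.5, 727.1, 96.2], 893.5, 726.7, 14.3, 42)
('orange', [597.8, 103.7, 112.4], 598.8, 103.7, 17.1, 191)
('orange', [542.9, 78.5, 112.3], 543.3, 79.4, 17.7, 245)
('yellow', [885.3, 709.4, 95.4], 886.5, 710.7, 10.5, 14)
('yellow', [852.1, 759.5, 71.9], 850.5, 759.0, 8.2, 14)
('yellow', [605.8, 398.4, 103.4], 605.7, 398.9, 17.2, 144)
('yellow', [625.7, 314.1, 103.5], 626.5, 315.8, 17.6, 150)
rack [0.52439666 0.06674701 0.05840497] 1956 ((544.4862060546875, 79.70640563964844), (193.91415405273438, 64.66190338134766), 24.30607032775879)
hub [0.47002771 0.28876451 0.10038866] 166
top
('blue', [453.6, 217.3, 131.3], 454.4, 217.5, 16.7, 219)
('blue', [396.0, 307.0, 131.3], 396.4, 306.5, 16.7, 224)
('green', [542.8, 274.0, 131.7], 542.9, 274.1, 14.5, 152)
('green', [485.4, 362.6, 131.4], 485.6, 362.9, 14.8, 167)
('orange', [598.1, 105.5, 111.5], 598.4, 105.7, 16.3, 170)
('orange', [591.7, 529.5, 142.7], 593.4, 531.5, 16.7, 61)
('orange', [541.8, 80.2, 111.7], 541.4, 80.0, 16.2, 173)
('yellow', [890.6, 728.9, 95.0], 893.0, 726.2, 21.7, 151)
('yellow', [625.4, 316.6, 103.3], 625.6, 316.5, 16.0, 175)
('yellow', [606.0, 399.6, 103.3], 605.3, 399.5, 16.7, 176)
rack [0.53276428 0.0782722  0.05738771] 1832 ((542.712890625, 79.19483947753906), (193.1277618408203, 65.4124755859375), 24.116535186767578)
hub [0.46937991 0.29054608 0.09957063] 160
```

```bash
cat >> h.py <<'E'
from bench import manip
C=np.array([.4699,.2894]); a=np.deg2rad(-12.4); u=np.array([np.cos(a),np.sin(a)])*.075; w=np.array([-u[1],u[0]])
RC=np.array([.5426,.0796]); b=np.deg2rad(24.2); r=np.array([np.cos(b),np.sin(b)])*.062
S={'Q':C-u,'R':C+u,'P':C-w,'S':C+w,'free':RC-r,'mid':RC,'far':RC+r}
z0=lambda k:.028 if k in 'PQRS' else .008
s=np.array([-np.sin(b),np.cos(b),0]); X=np.array([0,0,-1.])
def ori(sg=1): return np.c_[X,sg*s,np.cross(X,sg*s)]
E
python3 - <<'E'
from h import *
for sg in(1,-1):
  for k in S:
    q=[manip.inverse_kinematics([*S[k],z],ori(sg)) for z in(.08,.26)]
    print(sg,k,np.round(S[k],4),[None if x is None else np.round(x,2).tolist() for x in q])
E
```

```text
1 Q [0.3966 0.3055] [[0.56, 0.48, 1.9, -0.0, 0.76, -1.43], [0.56, 0.23, 1.74, -0.0, 1.17, -1.43]]
1 R [0.5432 0.2733] [[0.39, 0.64, 1.61, -0.0, 0.9, -1.6], [0.39, 0.43, 1.46, -0.0, 1.25, -1.6]]
1 P [0.4538 0.2161] [[0.35, 0.49, 1.89, -0.0, 0.76, -1.64], [0.35, 0.23, 1.74, -0.0, 1.17, -1.64]]
1 S [0.486  0.3627] [[0.56, 0.63, 1.61, -0.0, 0.89, -1.43], [0.56, 0.43, 1.46, -0.0, 1.25, -1.43]]
1 free [0.486  0.0542] [[0.02, 0.47, 1.93, -0.0, 0.75, -1.98], [0.02, 0.21, 1.77, -0.0, 1.16, -1.98]]
1 mid [0.5426 0.0796] [[0.06, 0.55, 1.77, -0.0, 0.82, -1.93], [0.06, 0.32, 1.62, -0.0, 1.2, -1.93]]
1 far [0.5992 0.105 ] [[0.1, 0.64, 1.61, -0.0, 0.9, -1.9], [0.1, 0.43, 1.46, -0.0, 1.25, -1.9]]
-1 Q [0.3966 0.3055] [[0.56, 0.48, 1.9, -0.0, 0.76, 1.71], [0.56, 0.23, 1.74, -0.0, 1.17, 1.71]]
-1 R [0.5432 0.2733] [[0.39, 0.64, 1.61, -0.0, 0.9, 1.54], [0.39, 0.43, 1.46, -0.0, 1.25, 1.54]]
-1 P [0.4538 0.2161] [[0.35, 0.49, 1.89, -0.0, 0.76, 1.5], [0.35, 0.23, 1.74, -0.0, 1.17, 1.5]]
-1 S [0.486  0.3627] [[0.56, 0.63, 1.61, -0.0, 0.89, 1.71], [0.56, 0.43, 1.46, -0.0, 1.25, 1.71]]
-1 free [0.486  0.0542] [[0.02, 0.47, 1.93, -0.0, 0.75, 1.16], [0.02, 0.21, 1.77, -0.0, 1.16, 1.16]]
-1 mid [0.5426 0.0796] [[0.06, 0.55, 1.77, -0.0, 0.82, 1.21], [0.06, 0.32, 1.62, -0.0, 1.2, 1.21]]
-1 far [0.5992 0.105 ] [[0.1, 0.64, 1.61, -0.0, 0.9, 1.25], [0.1, 0.43, 1.46, -0.0, 1.25, 1.25]]
```

```bash
cat >> h.py <<'E'
def look(tag):
    cal=manip.get_calibration("wrist"); p,d=manip.grab_frame("wrist"); cv2.imwrite(f"pics/{tag}.png",p[:,:,::-1])
    W=cloud(d,np.array(cal['camera_matrix']),cal['k1'],np.array(cal['R']),np.array(cal['t']))
    np.savez(f"pics/{tag}.npz",p=p,W=W)
    for o in caps(p,W,0): print(o)
    return p,W
E
python3 - <<'E'
from h import *
manip.move_ptp([*C,.32],ori()); manip.set_gripper(.7,40); look('w1')
manip.move_ptp([*RC,.30],ori()); look('w2')
print(manip.current_time(),manip.current_ee_pos(),manip.get_calibration('wrist')['t'])
E
```

```text
('blue', [395.9, 304.8, 132.1], 396.2, 305.0, 17.5, 816)
('blue', [452.7, 216.3, 132.1], 452.9, 216.2, 17.0, 749)
('green', [484.5, 361.3, 131.9], 484.9, 361.8, 17.5, 634)
('green', [540.9, 272.6, 131.9], 541.7, 272.5, 17.3, 603)
('green', [489.0, 740.3, 90.9], 488.7, 741.0, 4.9, 23)
('orange', [542.6, 78.9, 111.9], 541.1, 79.6, 17.8, 456)
('orange', [596.5, 104.7, 112.0], 596.6, 104.5, 17.1, 550)
('yellow', [624.0, 314.6, 103.9], 625.6, 314.9, 17.5, 434)
('yellow', [604.7, 397.6, 103.8], 605.2, 398.0, 17.0, 421)
('blue', [397.0, 303.2, 131.8], 396.8, 304.6, 18.1, 787)
('blue', [453.6, 214.2, 132.0], 453.4, 215.2, 17.9, 827)
('green', [485.3, 359.5, 131.6], 486.1, 361.2, 17.6, 600)
('green', [542.2, 270.9, 131.7], 542.8, 271.5, 17.4, 608)
('orange', [540.7, 82.8, 111.8], 541.3, 77.5, 17.2, 317)
('orange', [597.1, 102.9, 111.8], 598.0, 103.4, 17.5, 618)
('yellow', [615.4, 309.3, 103.1], 617.8, 310.2, 12.6, 132)
('yellow', [598.5, 388.5, 77.7], 599.4, 391.3, 8.2, 41)
('yellow', [598.8, 398.1, 103.5], 602.7, 398.6, 16.2, 211)
3.35 [0.54248251 0.08082268 0.30022357] [ 0.14977173 -0.56159786  0.29208345]
```

```bash
python3 -c "
import cv2;cv2.imwrite('pics/w12.png',cv2.resize(cv2.hconcat([cv2.imread('pics/w1.png'),cv2.imread('pics/w2.png')]),(800,300)))"
```

```text
(no output)
```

View pics/w12.png

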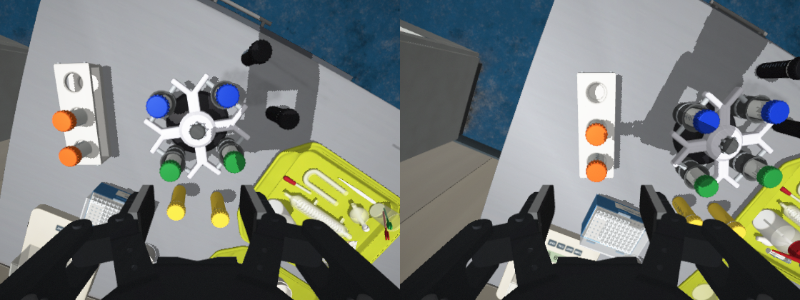

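```bash
sed -i 's/C=np.array(\[.4699,.2894\])/C=np.array([.4696,.2889])/; s/RC=np.array(\[.5426,.0796\])/RC=np.array([.5422,.0792])/' h.py; cat >> h.py <<'E'
HI=.25  # carry TCP height: tube bottom at ~.175
def pick(k):
    g=z0(k)+.0745
    manip.set_gripper(.7,40)
    manip.move_ptp([*S[k],HI-.03],ori()); manip.move_l([*S[k],g],max_speed=.15); manip.dwell(.15)
    e=manip.current_ee_pos(); manip.set_gripper(0,40)
    print('pick',k,'err mm',np.round((e-[*S[k],g])*1e3,1),'width',round(manip.current_grip_width(),3),'F',np.round(manip.current_force(),1))
    manip.move_l([*S[k],HI],max_speed=.15)
def place(k):
    g=z0(k)+.0745
    manip.move_ptp([*S[k],HI],ori()); manip.dwell(.2)
    manip.move_l([*S[k],g+.05],max_speed=.15); 
    manip.move_l([*S[k],g+.003],max_speed=.06); manip.dwell(.1)
    print('place',k,'F',np.round(manip.current_force(),1),'w',round(manip.current_grip_width(),3),'t',manip.current_time())
    manip.set_gripper(.7)
    manip.move_l([*S[k],HI-.03],max_speed=.2)
E
python3 - <<'E'
from h import *
pick('R'); manip.move_ptp([*S['free'],HI],ori()); manip.dwell(.2)
look('w3'); print(manip.current_grip_width(),manip.current_force(),manip.current_ee_pos(),S['free'],manip.current_time())
p,d=manip.grab_frame("scene"); cv2.imwrite("pics/s3.png",p[100:310,140:420,::-1].repeat(2,0).repeat(2,1))
E
```

```text
pick R err mm [0.5 0.2 1. ] width 0.394 F [ 0.3 -0.2  3.3]
('blue', [399.0, 299.0, 131.6], 396.7, 302.6, 16.7, 610)
('blue', [452.8, 213.7, 131.8], 453.1, 214.2, 17.2, 902)
('green', [484.9, 359.0, 131.5], 485.4, 360.7, 17.2, 638)
('yellow', [612.5, 313.4, 71.2], 612.3, 313.6, 4.9, 16)
0.39101171259782996 [-0.09084719 -0.73715914  0.13250987] [0.48587843 0.05457648 0.24982901] [0.48564855 0.05378477] 8.1417
```

View pics/s3.png

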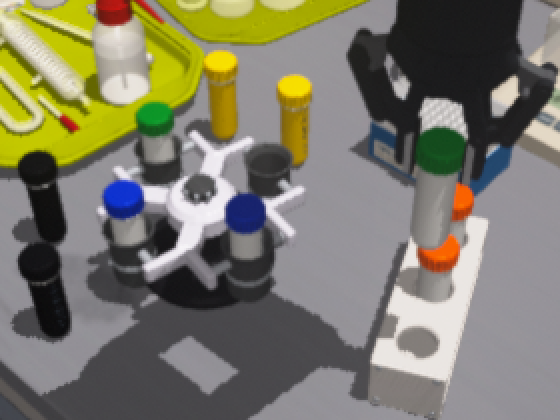

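View pics/w3.png

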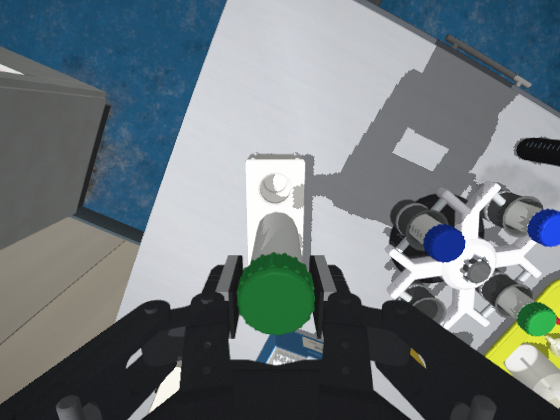

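The green tube hangs upright in the jaws (cap at about (440,150) in the crop), and the R bucket is empty. I'll place it now.

```bash
python3 - <<'E'
from h import *
place('free')
manip.dwell(.3); look('w4')
p,d=manip.grab_frame("scene"); cv2.imwrite("pics/s4.png",p[100:310,140:420,::-1].repeat(2,0).repeat(2,1))
c=manip.get_calibration('scene')
for o in caps(p,cloud(d,c['camera_matrix'],c['k1'],c['R'],c['t']),0): print(o)
print(manip.current_time())
E
```

```text
place free F [-0.2  0.1 -0.1] w 0.396 t 10.6083
('blue', [405.8, 291.8, 120.7], 404.6, 294.7, 11.2, 80)
('blue', [452.9, 213.7, 131.8], 453.4, 214.5, 16.9, 1085)
('green', [487.0, 47.2, 111.7], 487.3, 47.8, 17.1, 1142)
('green', [491.2, 351.2, 130.9], 489.0, 355.5, 14.5, 237)
('orange', [540.6, 77.8, 111.8], 541.4, 77.9, 17.5, 920)
('orange', [596.6, 102.8, 111.7], 597.7, 103.5, 17.8, 789)
('yellow', [624.4, 302.0, 78.9], 626.4, 303.5, 8.2, 46)
('yellow', [628.9, 309.7, 103.6], 625.4, 313.6, 17.5, 305)
('blue', [396.9, 304.1, 132.2], 397.3, 305.4, 17.3, 204)
('blue', [454.3, 215.5, 132.4], 455.2, 216.7, 16.7, 205)
('green', [485.5, 360.1, 131.4], 484.7, 361.3, 17.6, 168)
('green', [488.1, 46.7, 112.1], 488.9, 47.0, 16.0, 235)
('orange', [598.3, 103.5, 112.3], 598.5, 103.6, 17.1, 204)
('orange', [542.9, 78.6, 112.4], 543.8, 78.6, 17.8, 240)
('yellow', [852.1, 758.9, 72.5], 853.4, 760.2, 7.0, 13)
('yellow', [606.2, 397.9, 103.5], 606.7, 399.0, 18.2, 142)
('yellow', [625.9, 314.5, 103.4], 626.7, 316.3, 18.1, 157)
12.2083
```

View pics/s4.png

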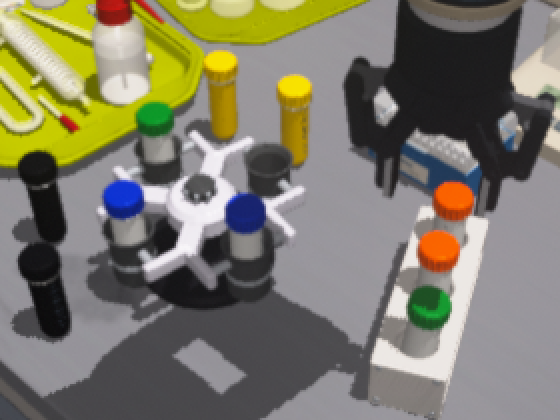

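The green tube is seated: its cap top is at 112 mm, with a slight lean inside the hole clearance. Next is blue P → R.

```bash
cat >> h.py <<'E'
def check(tag):
    manip.dwell(.2); p,d=manip.grab_frame("scene"); cv2.imwrite(f"pics/{tag}.png",p[100:310,140:420,::-1].repeat(2,0).repeat(2,1))
    c=manip.get_calibration('scene')
    for o in caps(p,cloud(d,c['camera_matrix'],c['k1'],c['R'],c['t']),0):
        if o[0]!='yellow':print(o)
    print(manip.current_time())
E
python3 - <<'E'
from h import *
pick('P'); place('R'); check('s5')
E
```

```text
pick P err mm [0.5 0.1 0.8] width 0.399 F [-0.3 -0.3  4.4]
place R F [-0.5 -0.  -0.5] w 0.398 t 18.225
('blue', [544.1, 269.0, 132.1], 545.4, 269.7, 17.1, 168)
('blue', [397.1, 304.2, 132.4], 397.6, 305.6, 16.8, 191)
('green', [485.7, 359.8, 131.4], 485.8, 360.9, 16.0, 153)
('green', [488.8, 47.7, 112.1], 489.8, 48.3, 16.5, 252)
('orange', [892.5, 726.4, 96.8], 893.2, 726.5, 14.9, 42)
('orange', [598.4, 103.3, 112.3], 598.3, 103.8, 17.3, 199)
('orange', [543.0, 78.8, 112.5], 542.6, 78.9, 17.4, 226)
19.575
```

View pics/s5.png

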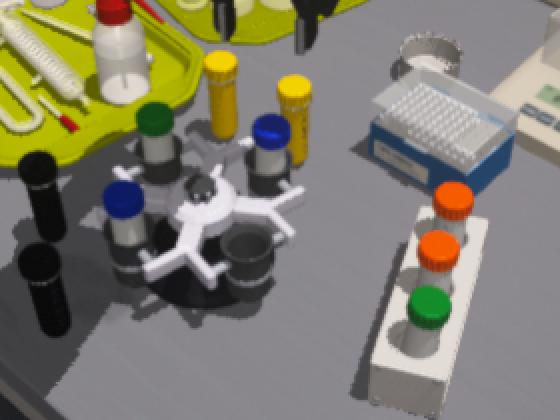

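Blue is seated in R (cap at (271,131), top at 132 mm) and P is empty. I'll go on with orange mid → P.

```bash
python3 - <<'E'
from h import *
pick('mid'); place('P'); check('s6')
E
```

```text
pick mid err mm [0.4 0.  0.8] width 0.397 F [-0.1 -0.2  4.9]
place P F [-0.6  0.5 -0.8] w 0.399 t 26.1417
('blue', [539.9, 273.5, 132.1], 544.3, 270.7, 16.3, 94)
('blue', [396.6, 304.2, 132.3], 398.3, 304.8, 17.0, 201)
('green', [485.7, 360.7, 131.5], 486.3, 362.2, 16.9, 161)
('green', [489.2, 47.9, 112.1], 489.4, 47.9, 16.7, 251)
('orange', [598.4, 103.6, 112.5], 598.9, 103.5, 17.7, 196)
('orange', [453.9, 214.0, 132.4], 454.1, 215.5, 17.8, 219)
27.4917
```

```bash
python3 - <<'E'
from h import *
pick('S'); place('mid'); check('s7')
E
```

```text
pick S err mm [0.4 0.2 1. ] width 0.396 F [ 0.1 -1.3  4.8]
place mid F [-0.4  0.3 -0.5] w 0.394 t 34.2
('blue', [396.9, 304.5, 132.2], 397.4, 305.6, 16.4, 203)
('green', [544.6, 73.0, 112.4], 544.8, 72.9, 16.1, 197)
('green', [489.1, 47.9, 112.1], 489.9, 47.3, 16.8, 253)
('orange', [893.3, 726.5, 96.8], 892.4, 725.7, 16.7, 39)
('orange', [598.2, 103.4, 112.4], 599.3, 104.6, 17.5, 202)
('orange', [454.3, 214.0, 132.5], 454.9, 214.9, 17.2, 222)
35.65
```

View pics/s7.png

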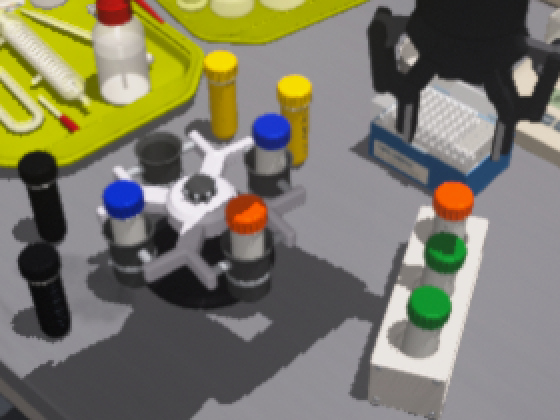

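Both green tubes are in the rack, at about (445,252) and (428,307). S is empty, so the last move is orange far → S.

```bash
python3 - <<'E'
from h import *
pick('far'); place('S'); manip.move_ptp([.30,.30,.38],ori()); check('s8')
manip.move_ptp([.35,.05,.38],ori()); manip.dwell(.2)
p,d=manip.grab_frame("top"); c=manip.get_calibration('top'); cv2.imwrite("pics/t8.png",p[:,:,::-1])
for o in caps(p,cloud(d,c['camera_matrix'],c['k1'],c['R'],c['t']),0):
    if o[0]!='yellow':print(o)
check('s9')
E
```

```text
pick far err mm [0.4 0.  0.9] width 0.395 F [-0.6 -0.3  3.9]
place S F [-0.4 -0.2 -1.2] w 0.398 t 42.1833
('blue', [397.1, 304.4, 132.2], 398.0, 305.1, 17.3, 207)
('green', [545.5, 73.2, 112.2], 546.4, 72.6, 17.9, 222)
('green', [489.1, 48.1, 112.2], 489.8, 48.3, 16.5, 249)
('orange', [892.6, 726.9, 96.9], 893.7, 727.2, 15.0, 38)
('orange', [485.7, 359.6, 131.5], 485.7, 360.3, 17.1, 167)
('orange', [454.4, 214.4, 132.4], 454.9, 215.2, 16.7, 227)
44.525
('blue', [543.8, 271.2, 131.4], 544.1, 270.9, 16.1, 194)
('blue', [396.6, 306.5, 131.3], 396.4, 306.5, 16.7, 230)
('orange', [591.4, 529.2, 142.3], 590.6, 528.1, 16.4, 64)
('orange', [485.2, 362.4, 131.5], 485.3, 362.2, 16.6, 214)
('orange', [453.3, 216.2, 131.4], 453.5, 216.2, 16.5, 220)
('blue', [397.0, 304.3, 132.3], 398.0, 305.8, 17.2, 206)
('green', [545.2, 72.7, 112.2], 546.3, 73.8, 17.1, 231)
('green', [488.9, 47.6, 112.0], 489.3, 47.9, 16.3, 260)
('orange', [893.6, 726.8, 96.8], 894.6, 725.5, 14.8, 39)
('orange', [485.4, 359.6, 131.5], 485.7, 360.6, 17.2, 166)
('orange', [454.6, 214.0, 132.3], 455.4, 215.4, 17.6, 225)
46.025
```

View pics/s9.png

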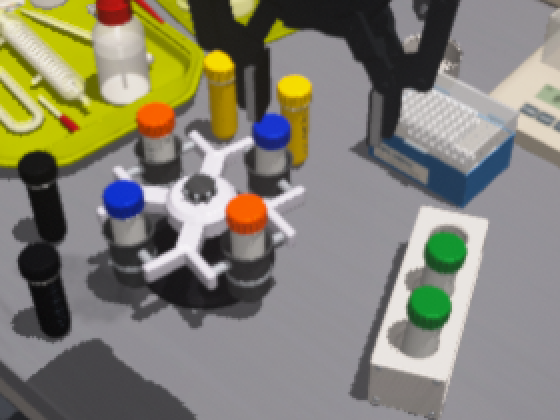

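```bash
python3 -c "
from bench import manip
print(manip.current_force(),manip.current_grip_width()); manip.sign_off()"
```

```text
[-0.86334353 -0.13939523 -0.74920227] 0.7011700580221885
the job is handed in; nothing more can be done
```

The rotor is loaded and I handed the job in at about 46 s. The blue and orange tubes each sit straight across the spindle from their match, and both green tubes are in the rack.

I made five moves:
1. One green tube into the free rack hole.
2. One blue tube into the bucket opposite the other blue.
3. The first orange tube into that blue tube's old bucket.
4. The second green tube into the middle rack hole.
5. The second orange tube into the last empty bucket.

**Last checks:**
- **Rotor tubes:** all four cap tops are at 131–132 mm, which is the seated height. Caps of the same colour are about 150 mm apart.
- **Green tubes:** both cap tops are at 112 mm, also seated. They lean slightly in the loose rack holes, with the caps about 7 mm off the row. I estimate that lean at 0.06–0.1 rad from the cap offset, inside the 0.15 limit.
- **Gripper and bystanders:** the gripper was open and clear of everything, and grip and wrist forces stayed small at each reading. The tip box, wash bottle and look-alikes appear unmoved in the final pictures, but I did not measure their positions.
- **Not fully covered:** the final top picture missed both green caps and the final side picture missed one blue cap, because the arm or its shadow was in the way. The other camera saw each of them.

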